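# Lay the ruler along the jewellery box to measure its front

### The arm

A 6-joint arm with a two-finger parallel gripper is mounted at the origin on the work surface. World frame = base frame: x ahead of the robot, y to its left, z up, the work surface at z = 0. Lengths are in mm, angles in rad, forces in N, time in s.
With the tool pointing down it reaches from about 400 to 925 mm from the base axis. Payload 12.5 kg.
Tool frame: the origin (TCP) lies on the mounting face of the last link; the fingertips stand 190 mm ahead of it and the grasp point (between the pads) lies 171 mm ahead of it; z points along the fingers, y is the line along which they close (so a half turn about z gives the same grasp; the last joint's range is limited). The gripper opens to 95 mm and grips with 3 to 60 N. Pads are 20 mm wide; open, the fingers measure 119 mm over their backs; the gripper's body (75 mm by 180 mm) begins 59 mm behind the grasp point.
Start: joints at [1.198, 0.491, 1.559, -0, 1.092, -0.106], TCP at [164.755, 602.894, 404.761] pointing down, gripper open.
Joint ranges: [-3.1, 3.1], [-0.84, 2.19], [0.05, 2.79], [-1.13, 4.28], [0.06, 2.93], [-2.69, 2.69]. Speed limits (rad/s): [2.22, 2.22, 2.79, 3.14, 3.14, 3.14].

### API

Orientations are given as [roll, pitch, yaw] about the fixed x, y, z axes, in that order (R = Rz(yaw) Ry(pitch) Rx(roll)).
In Python, from cell import * gives the robot as it stands.
- The arm moves only by the tool arm_command, never from a script. Its argument "rows" is a list that holds one entry, the list of rows, each a list of 7 numbers: the shift along the tool's x, y, z normalised to -1 to 1, where 1 is 0.15 m, then the turn, a rotation vector about the tool's x, y, z normalised to -1 to 1, where 1 is 360 degrees, then the opening, from -1 (shut) to 1 (fully open). A call has 1 to 10 rows; each row is the pose to reach, as a shift and turn from the pose commanded when the call began, along the tool's axes at that moment, turning the shorter way round; what a row does not reach only later rows make up. A row lasts 1/12 s, in which the tool goes at most 41.7 mm and 7.16 degrees, less where a joint would pass 70% of its speed; a pose out of reach is approached as far as the arm can. A call with a number of a shift or a turn outside -1 to 1 is refused whole. A call with a gripper value outside its range is refused whole. The fingers move at their own pace and stop on an object; the grip force is fixed at half the most. Time passes only in rows, so rows that repeat a pose let the fingers close. It gives the time, the measured TCP pose, the force, the opening and the grip force at its end, in the units of the state.
- state(): the state, without advancing time (a new reading comes with each control period).
- read_camera(name): name is "side" or "top" or "wrist"; returns (picture, depth): 420x560x3 uint8, red, green, blue; 420x560 float32, mm along the optical axis (not along the pixel's ray), 0 where there is no reading.
- get_calibration(name): a dict with "camera_matrix" (3x3 intrinsics, pixels), "position" and "orientation" of the camera in the world; the wrist camera has in their place "hand_eye" (4x4, takes a point from camera to tool coordinates, whose origin is the TCP and whose axes are the flange's). Camera axes: x right, y up, looking along -z (the intrinsics and any distortion apply to the point x, -y, -z); pixel columns grow to the right and rows downward; lengths in mm; the calibration is good to about 2 mm. A picture is of the moment at which its call begins: read the wrist's pose just before it. get_calibration takes no time and is no camera call.
- job_done(): hands the job in; it is judged then, once.
The state is a dict: "t": time; "joints": joint angles; "qvel": joint speeds; "tau": joint torques, N m; "eef_pos": TCP position; "tcp_rot": TCP orientation; "ft_force": force on the tool from outside, world axes, zero at the start; "moment": the same for the moment, N m; "opening": opening from 0.0 (shut) to 1.0 (fully open); "grip_force": force on a finger pad.
Only numpy, scipy, OpenCV 4.12 (cv2) and the standard library are available. Lean on these libraries where they do the work, as an engineer would, in place of code of your own. Each camera call takes 0.05 s, during which the arm holds its last target. There are 200 camera calls.

### The job

Get the jewellery box ready to be measured along its front: lay the ruler flat on the dresser with its long edge flush against the box's clasp side, which faces away from the robot, and its square (zero) end level with the corner of that side on the robot's right, so that the rounded end points to the robot's left. Do not push the box out of its place, and leave the things on the tray alone.

Things in the scene. Friction and masses are not known exactly. Their poses are not given: they have to be found in the camera images.
- ruler: Flat aluminium ruler, 200 x 50 x 6 mm, 0.2 kg, lying flat, with a black grip block on its middle. Origin: underside, midway along, below the grip. y runs lengthwise: the square (zero) end is at -100 mm, the other end (+100 mm) is rounded, radius 25 mm, with a dark round mark. x across: long edges at +-25 mm. It starts with its square end to the robot's right (yaw within 1 rad of the base frame's).
- ruler_grip (a point): Centre of the top of the ruler's black grip block, 38 mm above the ruler's underside, straight above its origin. The block stands on the plate, 40 mm long along the ruler and 22 mm wide across it, from 6 to 38 mm up.
- ruler_zero (a point): Corner of the ruler's square (zero) end on its -x edge, at its underside: (-25, -100, 0) mm in the ruler's frame.
- ruler_far (a point): Point on the ruler's -x long edge, at its underside, 150 mm from the square end: (-25, 50, 0) mm in the ruler's frame.
- box: Closed wooden jewellery box, a block 110 (x) x 160 (y) x 50 mm high, 1.4 kg, loose on the dresser. Origin: centre of its underside. The front is the long side at x = +55 mm, away from the robot, with a flat brass clasp in its middle (27 to 45 mm up, 2 mm proud, clear above the ruler plate). y points to the robot's left along the front. Its yaw is within 0.3 rad of the base frame's.
- box_zero (a point): Foot of the front corner on the robot's right, which is the left-hand one for a person facing the clasp: (55, -80, 0) mm in the box's frame. The ruler's square end belongs level with it.
- box_far (a point): Foot of the other front corner: (55, 80, 0) mm in the box's frame.
- pot: White ceramic pot with a cork stopper, 70 mm across, 74 mm high, on the round terrazzo tray (230 mm across, 14 mm thick) beyond the work. Origin: centre of its underside. Leave alone.
- glasses_case: Black plastic glasses case, 155 x 58 x 34 mm, on the tray. Origin: centre of its underside. Leave alone.
- atomiser: Clear glass atomiser, 40 mm square, 92 mm high, on the tray. Origin: centre of its underside. Leave alone.
- hair_claw: Stainless steel lever-action hair claw, 70 mm long, about 35 mm high, on the tray. Origin: about the centre of its underside. Leave alone.
Not all that is in view belongs to the job. Several things have the shape of the box; the one meant has the colours described above.

How it is judged:
By the outcome, as a careful person would: the job done as asked, in the order asked, and still so for the second after the job is handed in, with the robot touching nothing.
It also fails if it takes over 38 s, if anything falls off the work surface, if the arm or the gripper's body presses on something with over 40 N, if the wrist force passes 120 N, or if a joint passes its speed limit or range.

## Working session

There is one attempt and no reset: what is moved stays moved. The work goes in short steps, Python scripts to look and compute and a tool call to move; the robot and the scene stay as the last step left them, time stands still between calls to the robot, and variables do not carry over. Pictures are saved under pics/ and viewed, at most 10 in all, crops included, and the job is handed in when it is done.

Besides the shell and the picture viewer there is one more tool, called after "Request:" in YAML: its name, and indented under it one key for each argument. arm_command: Moves the arm, as the interface text tells. Its arguments: {"type":"object","properties":{"rows":{"type":"array","items":{"type":"array","items":{"type":"array","items":{"type":"number","minimum":-1,"maximum":1}}}}},"required":["rows"]}

```bash
ls; mkdir -p pics
cat > h.py <<'E'
from cell import *
import numpy as np, cv2
from scipy.spatial.transform import Rotation as R
def rot(o):
    o=np.array(o,float)
    return o if o.shape==(3,3) else (R.from_euler('xyz',o).as_matrix() if o.size==3 else None)
def campose(n):
    c=get_calibration(n);K=np.array(c["camera_matrix"])
    if n=="wrist":
        s=state();T=np.eye(4);T[:3,:3]=rot(s["tcp_rot"]);T[:3,3]=s["eef_pos"]
        T=T@np.array(c["hand_eye"]);return K,T[:3,:3],T[:3,3]
    return K,rot(c["orientation"]),np.array(c["position"])
def cast(cp,uv,z):
    K,Rm,p=cp;uv=np.atleast_2d(uv).astype(float)
    d=np.c_[(uv[:,0]-K[0,2])/K[0,0],-(uv[:,1]-K[1,2])/K[1,1],-np.ones(len(uv))]@Rm.T
    return p+d*((z-p[2])/d[:,2])[:,None]
def proj(cp,P):
    K,Rm,p=cp;q=(np.atleast_2d(P)-p)@Rm
    return np.c_[K[0,2]+K[0,0]*q[:,0]/-q[:,2],K[1,2]+K[1,1]*q[:,1]/q[:,2]]
E
python3 - <<'E'
from h import *
for n in("side","top","wrist"):
    print(n,get_calibration(n))
print(state())
a,d=read_camera("top");b,_=read_camera("side")
cv2.imwrite("pics/top.png",a[:,:,::-1]);cv2.imwrite("pics/side.png",b[:,:,::-1]);np.save("topd.npy",d)
E
```

```text
pics
side {'camera_matrix': array([[453.63149676,   0.        , 282.54632488],
       [  0.        , 453.63149676, 218.79687602],
       [  0.        ,   0.        ,   1.        ]]), 'position': array([ 350.37572996, -975.5654542 ,  657.45071647]), 'orientation': array([ 1.06161441,  0.02128576, -0.1606634 ])}
top {'camera_matrix': array([[414.22400798,   0.        , 279.27842424],
       [  0.        , 414.22400798, 206.08977481],
       [  0.        ,   0.        ,   1.        ]]), 'position': array([ 395.25937662,   67.4395703 , 1085.38745603]), 'orientation': array([ 0.10715982,  0.02013116, -1.55570073])}
wrist {'camera_matrix': array([[317.81396369,   0.        , 274.12766025],
       [  0.        , 317.81396369, 213.39724715],
       [  0.        ,   0.        ,   1.        ]]), 'hand_eye': array([[-5.99962748e-04,  9.63709569e-01,  2.66952257e-01,
         7.61619043e+01],
       [ 9.99999464e-01,  8.03439159e-04, -6.52999085e-04,
        -7.99325043e-01],
       [-8.43781364e-04,  2.66951722e-01, -9.63709534e-01,
         2.00816863e+01],
       [ 0.00000000e+00,  0.00000000e+00,  0.00000000e+00,
         1.00000000e+00]])}
{'t': 0.0, 'joints': array([ 1.19838758e+00,  4.91556558e-01,  1.55946114e+00, -1.52861499e-05,
        1.09168427e+00, -1.05610226e-01]), 'qvel': array([-0.00039612,  0.00084924,  0.00044341, -0.00080553, -0.00028929,
        0.00148271]), 'tau': array([-7.38788476e-04, -6.12657881e+01, -2.58186579e+01,  6.91428920e-02,
        4.83929529e-02, -1.20214281e-04]), 'eef_pos': array([164.74998847, 602.85765811, 404.15946632]), 'tcp_rot': array([-3.14048808e+00, -1.03456620e-04,  2.87480113e+00]), 'ft_force': array([0.09259843, 0.23541095, 0.3171048 ]), 'moment': array([0.01593123, 0.00899131, 0.01403322]), 'grip_force': 0.0, 'opening': 1.003755927886492}
```

View pics/top.png

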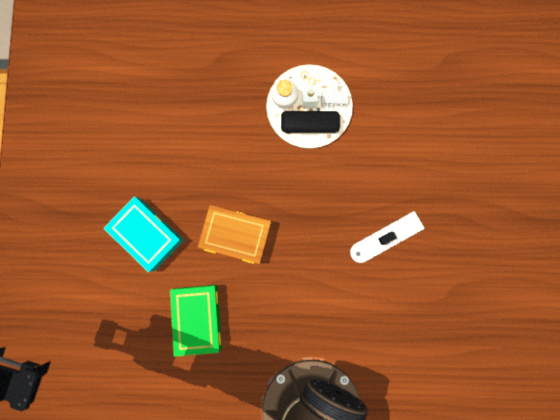

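View pics/side.png

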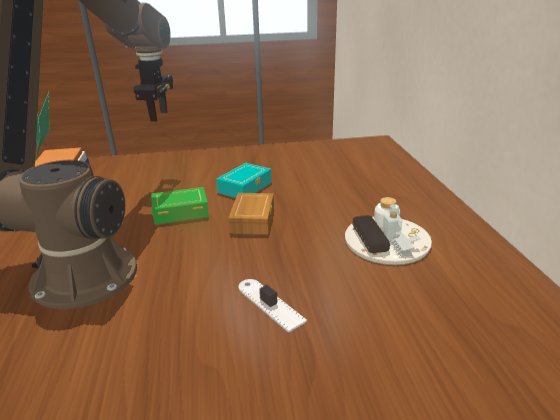

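The top picture shows three box-shaped candidates: the wooden one at (235,235) with its clasp at (239,211), green at (195,320) and cyan at (142,234). I choose the wooden one. The ruler is at (387,238), with its rounded end at (358,253) and square end at (420,218). The tray is at (310,105).

```bash
cat >> h.py <<'E'
def cloud(cp,d):
    K,Rm,p=cp;v,u=np.mgrid[:d.shape[0],:d.shape[1]]
    q=np.stack([(u-K[0,2])/K[0,0]*d,-(v-K[1,2])/K[1,1]*d,-d],-1)
    return q@Rm.T+p
E
python3 - <<'E'
from h import *
cp=campose("top");d=np.load("topd.npy");a=cv2.imread("pics/top.png")
P=cloud(cp,d);print("table z",np.median(P[150:180,300:340,2]),P[300,330,2], P[235,235],P[238,387])
m=np.zeros(d.shape,np.uint8);m[195:275,190:280]=(P[195:275,190:280,2]>30)
ys,xs=np.nonzero(m);W=cast(cp,np.c_[xs,ys],50)[:,:2]
r=cv2.minAreaRect(W.astype(np.float32));print(r);print(cv2.boxPoints(r))
m=np.zeros(d.shape,np.uint8);s=a[200:275,340:435];m[200:275,340:435]=(s.min(2)>120)
ys,xs=np.nonzero(m);W=cast(cp,np.c_[xs,ys],6)[:,:2]
r=cv2.minAreaRect(W.astype(np.float32));print(r);print(cv2.boxPoints(r))
m[:]=0;s=a[215:260,365:410];m[215:260,365:410]=(s.max(2)<50)
ys,xs=np.nonzero(m);print("grip",cast(cp,[[xs.mean(),ys.mean()]],38),len(xs))
cv2.imwrite("pics/crop.png",cv2.resize(a[190:290,180:440],None,fx=3,fy=3))
E
```

```text
table z -0.3366392001227041 -0.9772788100863181 [432.12503105 199.41929696  51.63286845] [ 430.69100574 -182.14291848   34.72570656]
((433.8710021972656, 199.72203063964844), (182.78817749023438, 215.93734741210938), 2.1616194248199463)
[[338.46954  304.16663 ]
 [346.61438   88.38295 ]
 [529.27246   95.277435]
 [521.1276   311.0611  ]]
((431.4450378417969, -184.57127380371094), (53.648807525634766, 203.40475463867188), 29.64799690246582)
[[ 357.82336 -109.45291]
 [ 458.4416  -286.2281 ]
 [ 505.0667  -259.68964]
 [ 404.4485   -82.91446]]
grip [[ 430.67490027 -180.74862466   38.        ]] 97
```

View pics/crop.png

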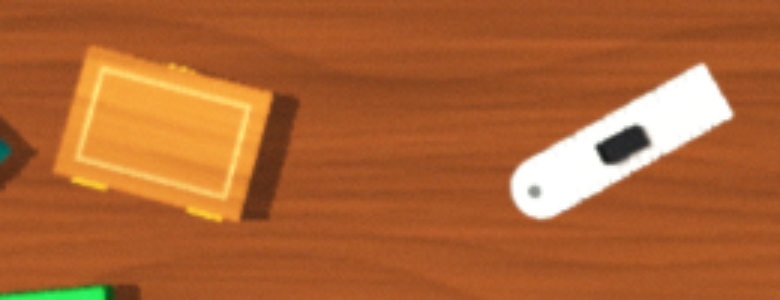

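The close crop shows the wooden box with its brass clasp at crop (178,68) on the far side and hinges on the near side, so this is the right one. The ruler's black grip is at crop (622,145). I'll move over the box, turning so that the wrist camera faces the clasp side.

Request:
arm_command:
  rows:
    - [[-0.9,-0.71,0,0,0,0.16,1],[-0.9,-0.71,0,0,0,0.16,1],[-0.9,-0.71,0,0,0,0.16,1],[-0.9,-0.71,0,0,0,0.16,1],[-0.9,-0.71,0,0,0,0.16,1],[-0.9,-0.71,0,0,0,0.16,1],[-0.9,-0.71,0,0,0,0.16,1],[-0.9,-0.71,0,0,0,0.16,1],[-0.9,-0.71,0,0,0,0.16,1]]

```text
t: 0.85
eef_pos: [267.0, 464.4, 404.6]
tcp_rot: [-3.141, 0.0, 1.863]
ft_force: [-0.2, -0.7, -0.3]
opening: 1.001
grip_force: 0.0
```

Request:
arm_command:
  rows:
    - [[-0.99,0.39,0,0,0,0.16,1],[-0.99,0.39,0,0,0,0.16,1],[-0.99,0.39,0,0,0,0.16,1],[-0.99,0.39,0,0,0,0.16,1],[-0.99,0.39,0,0,0,0.16,1],[-0.99,0.39,0,0,0,0.16,1],[-0.99,0.39,0,0,0,0.16,1],[-0.99,0.39,0,0,0,0.16,1],[-0.99,0.39,0,0,0,0.16,1]]

```text
t: 1.6
eef_pos: [366.5, 339.8, 404.6]
tcp_rot: [-3.141, 0.0, 0.862]
ft_force: [0.3, -0.5, -0.2]
opening: 1.0
grip_force: 0.0
```

Request:
arm_command:
  rows:
    - [[-0.31,0.99,0,0,0,0.16,1],[-0.31,0.99,0,0,0,0.16,1],[-0.31,0.99,0,0,0,0.16,1],[-0.31,0.99,0,0,0,0.16,1],[-0.31,0.99,0,0,0,0.16,1],[-0.31,0.99,0,0,0,0.16,1],[-0.31,0.99,0,0,0,0.16,1],[-0.31,0.99,0,0,0,0.16,1],[-0.31,0.99,0,0,0,0.16,1],[-0.31,0.99,0,0,0,0.16,1]]

```text
t: 2.43
eef_pos: [449.2, 208.2, 404.7]
tcp_rot: [-3.142, 0.0, -0.133]
ft_force: [0.4, -0.1, 0.2]
opening: 0.998
grip_force: 0.0
```

Run:
```python
from h import *
s=state();print(s["t"],s["eef_pos"],s["tcp_rot"],s["joints"],s["ft_force"])
cp=campose("wrist");a,d=read_camera("wrist");cv2.imwrite("pics/w1.png",a[:,:,::-1]);np.savez("w1.npz",d=d,K=cp[0],R=cp[1],p=cp[2])
P=cloud(cp,d);m=((P[...,2]>35)&(P[...,2]<65)&(d>0)).astype(np.uint8)
n,l,st,c=cv2.connectedComponentsWithStats(m)
for i in range(1,n):
    if st[i,4]>2000:
        Q=P[l==i];r=cv2.minAreaRect(Q[:,:2].astype(np.float32));print(c[i],st[i],np.median(Q[:,2]),r)
print("table",np.median(P[(abs(P[...,2])<15)&(d>0)][:,2]))
```

```text
2.4333 [449.22041751 208.1767218  404.6595097 ] [-3.14157378e+00  1.13820725e-04 -1.32936788e-01] [3.00447937e-01 3.07303353e-01 1.86968473e+00 7.89956019e-05
 9.64699944e-01 2.00413605e+00] [ 0.3547582  -0.10705706  0.20159641]
[283.59137507 205.42858119] [  208   149   158   114 14632] 50.21900146506809 ((435.02789306640625, 198.84658813476562), (160.4324188232422, 112.49169158935547), 75.98210144042969)
[ 74.73373067 224.78865979] [    0   155   168   137 12416] 50.28236159459567 ((432.7176818847656, 432.51251220703125), (161.82745361328125, 113.04582214355469), 48.7562370300293)
[222.31129032 338.96      ] [ 172  322  100   35 3100] 49.859298383965665 ((281.0555725097656, 295.2376403808594), (122.02457427978516, 53.24677658081055), 80.65455627441406)
table -0.028499678712705645
```

View pics/w1.png

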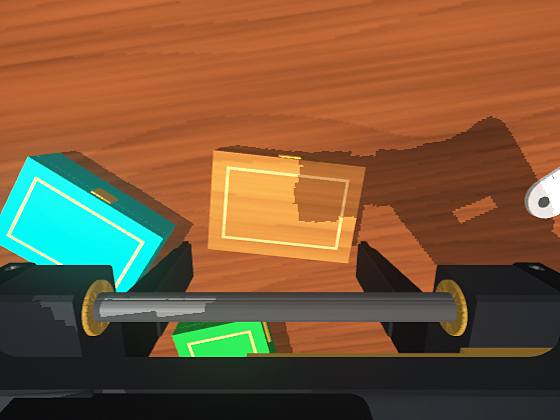

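The wrist picture shows the wooden box with its top corners at about (214,150), (365,167), (350,262) and (208,248), and its clasp at (290,157). Depth gives 160 x 112 mm with the clasp, 50 mm high, so it matches. Next I move above the ruler.

Request:
arm_command:
  rows:
    - [[0.13,0.99,0,0,0,0,1],[0.13,0.99,0,0,0,0,1],[0.13,0.99,0,0,0,0,1],[0.13,0.99,0,0,0,0,1],[0.13,0.99,0,0,0,0,1]]

```text
t: 2.9
eef_pos: [447.6, 55.2, 404.8]
tcp_rot: [3.141, -0.0, -0.138]
ft_force: [0.1, 1.3, 0.1]
opening: 1.0
grip_force: 0.0
```

Request:
arm_command:
  rows:
    - [[0.13,0.99,0,0,0,0,1],[0.13,0.99,0,0,0,0,1],[0.13,0.99,0,0,0,0,1],[0.13,0.99,0,0,0,0,1],[0.13,0.99,0,0,0,0,1]]

```text
t: 3.32
eef_pos: [446.3, -94.5, 404.7]
tcp_rot: [3.141, -0.001, -0.139]
ft_force: [-0.5, 0.7, -0.0]
opening: 0.999
grip_force: 0.0
```

Request:
arm_command:
  rows:
    - [[-0.04,0.62,0.99,0,0,-0.1035,1],[-0.04,0.62,0.99,0,0,-0.1035,1],[-0.04,0.62,0.99,0,0,-0.1035,1],[-0.04,0.62,0.99,0,0,-0.1035,1],[-0.04,0.62,0.99,0,0,-0.1035,1],[-0.04,0.62,0.99,0,0,-0.1035,1],[-0.04,0.62,0.99,0,0,-0.1035,1],[-0.04,0.62,0.99,0,0,-0.1035,1]]

```text
t: 3.98
eef_pos: [427.4, -182.1, 256.2]
tcp_rot: [-3.141, -0.0, 0.511]
ft_force: [0.6, 0.5, -0.7]
opening: 0.999
grip_force: 0.0
```

Run:
```python
from h import *
s=state();print(s["t"],s["eef_pos"],s["tcp_rot"],s["joints"])
cp=campose("wrist");a,d=read_camera("wrist");cv2.imwrite("pics/w2.png",a[:,:,::-1])
np.savez("w2.npz",d=d,K=cp[0],R=cp[1],p=cp[2])
P=cloud(cp,d)
g=((P[...,2]>30)&(P[...,2]<45)&(d>0)).astype(np.uint8)
n,l,st,c=cv2.connectedComponentsWithStats(g)
for i in range(1,n):
    if st[i,4]>500:
        Q=P[l==i];print("grip",c[i],np.median(Q[:,2]),cv2.minAreaRect(Q[:,:2].astype(np.float32)))
m=((P[...,2]>3.0)&(P[...,2]<10)&(d>0)).astype(np.uint8)
n,l,st,c=cv2.connectedComponentsWithStats(m)
for i in range(1,n):
    if st[i,4]>1500:
        Q=P[l==i];print("plate",c[i],np.median(Q[:,2]),cv2.minAreaRect(Q[:,:2].astype(np.float32)))
```

```text
3.9833 [ 427.42739993 -182.07633943  256.19416867] [-3.14140489e+00 -9.40083776e-05  5.11025645e-01] [-5.45057837e-01  5.01945658e-01  2.09100529e+00  3.34068459e-04
  5.48758884e-01  5.14427808e-01]
grip [284.64381443 238.76082474] 37.56446969707903 ((430.66156005859375, -187.95184326171875), (22.456619262695312, 40.02959060668945), 29.134117126464844)
plate [288.18542997 222.44558768] 5.877700511662397 ((430.42852783203125, -188.31484985351562), (51.19624328613281, 200.3528594970703), 29.4908447265625)
```

View pics/w2.png

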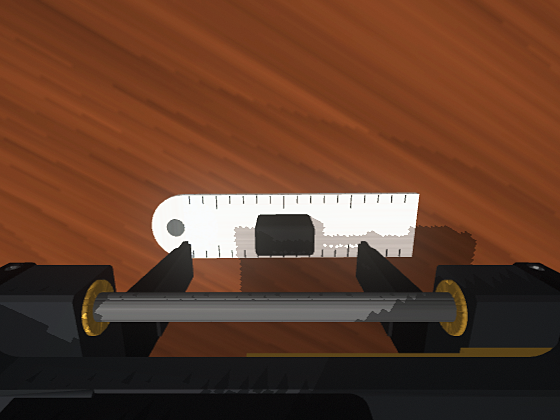

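The ruler lies lengthwise between the fingers, with its grip at (285,235), square end at (417,225) and rounded end at (155,228). The sizes check at 200 x 51 and 40 x 22 mm, so I'll grasp.

Request:
arm_command:
  rows:
    - [[0,0.045,0,0,0,0,1],[0,0.045,0.38,0,0,0,1],[0,0.045,0.38,0,0,0,1],[0,0.045,0.38,0,0,0,1],[0,0.045,0.38,0,0,0,-1],[0,0.045,0.38,0,0,0,-1],[0,0.045,0.38,0,0,0,-1],[0,0.045,0.38,0,0,0,-1],[0,0.045,0.38,0,0,0,-1],[0,0.045,0.38,0,0,0,-1]]

```text
t: 4.87
eef_pos: [430.4, -188.6, 199.6]
tcp_rot: [3.141, -0.0, 0.509]
ft_force: [-0.1, -0.6, 0.1]
opening: 0.638
grip_force: 0.0
```

Request:
arm_command:
  rows:
    - [[0,0,0,0,0,0,-1],[0,0,0,0,0,0,-1],[0,0,0,0,0,0,-1],[0,0,0,0,0,0,-1],[0,0,0,0,0,0,-1],[0,0,0,0,0,0,-1],[0,0,0,0,0,0,-1],[0,0,0,0,0,0,-1]]

```text
t: 5.53
eef_pos: [430.4, -188.5, 199.2]
tcp_rot: [-3.142, -0.0, 0.509]
ft_force: [0.4, 0.0, 1.9]
opening: 0.415
grip_force: 30.0
```

Request:
arm_command:
  rows:
    - [[0,0,-0.28,0,0,0,-1],[0,0,-0.55,0,0,0,-1],[0.16,-0.16,-0.55,0,0,0,-1],[0.31,-0.32,-0.55,0,0,0,-1],[0.47,-0.48,-0.55,0,0,0,-1],[0.62,-0.63,-0.55,0,0,0,-1],[0.62,-0.63,-0.55,0,0,0,-1]]

```text
t: 6.12
eef_pos: [466.0, -56.9, 281.7]
tcp_rot: [-3.141, -0.0, 0.512]
ft_force: [0.1, -0.5, -2.0]
opening: 0.422
grip_force: 30.0
```

Request:
arm_command:
  rows:
    - [[0.16,-0.16,0,0,0,0,-1],[0.31,-0.32,0,0,0,0,-1],[0.47,-0.48,0,0,0,0,-1],[0.62,-0.63,0,0,0,0,-1],[0.62,-0.63,0,0,0,0,-1]]

```text
t: 6.53
eef_pos: [501.5, 70.7, 281.5]
tcp_rot: [-3.142, -0.001, 0.512]
ft_force: [-0.6, -0.4, -3.1]
opening: 0.417
grip_force: 30.0
```

Request:
arm_command:
  rows:
    - [[0.12,-0.12,0,0,0,0.018,-1],[0.24,-0.24,0,0,0,0.036,-1],[0.35,-0.36,0,0,0,0.054,-1],[0.47,-0.48,0,0,0,0.072,-1],[0.62,-0.63,0,0,0,0.09,-1],[0.62,-0.63,0,0,0,0.105,-1],[0.62,-0.63,0,0,0,0.12,-1],[0.62,-0.63,0,0,0,0.12,-1],[0.62,-0.63,0,0,0,0.12,-1]]

```text
t: 7.28
eef_pos: [535.7, 194.5, 281.4]
tcp_rot: [3.141, 0.001, -0.242]
ft_force: [0.3, -0.1, -2.7]
opening: 0.418
grip_force: 30.0
```

Run:
```python
from h import *
s=state();print(s["t"],s["eef_pos"],s["tcp_rot"],s["joints"],s["opening"],s["grip_force"])
cp=campose("wrist");a,d=read_camera("wrist");cv2.imwrite("pics/w3.png",a[:,:,::-1])
np.savez("w3.npz",d=d,K=cp[0],R=cp[1],p=cp[2])
```

```text
7.2833 [535.74955546 194.5426796  281.4063686 ] [ 3.14128299e+00  6.38343959e-04 -2.42058614e-01] [2.32436939e-01 5.67344272e-01 1.81740779e+00 2.35767582e-05
 7.57549894e-01 2.04527465e+00] 0.4182549690628928 29.981922805309296
```

View pics/w3.png

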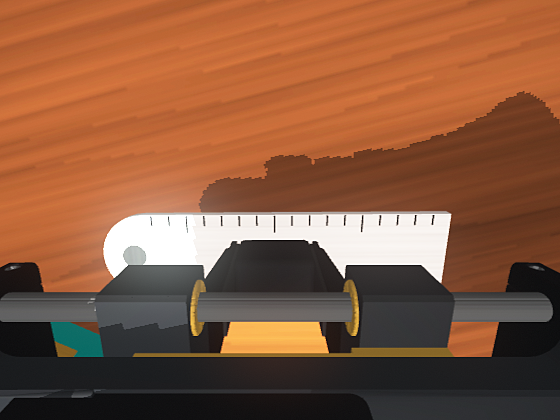

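The ruler is held level. Its square end runs from (450,212) to (443,290), its far edge is at row 213, and its rounded end is at (105,250). The gripper hides the box here, so I refine the box from the earlier wrist view and the ruler from this one.

Run:
```python
from h import *
def ld(n):
    z=np.load(n+".npz");return (z["K"],z["R"],z["p"]),z["d"],cv2.imread("pics/%s.png"%n)
def fr(P,c,y):return (P[:,:2]-c)@np.array([[np.cos(y),-np.sin(y)],[np.sin(y),np.cos(y)]])
cp,d,a=ld("w1");P=cloud(cp,d);c=np.array([434.,199.1]);y=-.2446
Q=P[d>0];F=fr(Q,c,y);
# front face points away from the clasp
m=(F[:,0]>40)&(F[:,0]<70)&(abs(F[:,1])<74)&(abs(F[:,1])>18)&(Q[:,2]>8)&(Q[:,2]<42)
k=np.polyfit(F[m,1],F[m,0],1);r=F[m,0]-np.polyval(k,F[m,1]);print("front face",m.sum(),k,r.std())
for lo,hi in((8,20),(20,32),(32,42)):
    q=m&(Q[:,2]>lo)&(Q[:,2]<hi);print(lo,np.median(F[q,0]),q.sum())
t=(Q[:,2]>46)&(Q[:,2]<56)&(abs(F[:,0])<65)&(abs(F[:,1])<90)
for b in range(-70,71,20):
    q=t&(abs(F[:,1]-b)<5);print("y",b,"x",F[q,0].min().round(1),F[q,0].max().round(1),end=" ")
print()
for b in range(-40,41,20):
    q=t&(abs(F[:,0]-b)<5);print("x",b,"y",F[q,1].min().round(1),F[q,1].max().round(1),end=" ")
print()
cp,d,a=ld("w3");P=cloud(cp,d);Q=P[(d>0)];s=np.array([535.7,194.5]);y2=-.242;F=fr(Q,s,y2)
q=(Q[:,2]>78)&(Q[:,2]<98)&(abs(F[:,1])<115)&(F[:,0]>12)&(F[:,0]<40);print("ruler z",np.median(Q[q,2]))
for b in range(-90,71,20):
    w=q&(abs(F[:,1]-b)<5);print(b,F[w,0].max().round(1),np.median(Q[w,2]).round(1),end="; ")
print()
for b in(14,18,22):
    w=q&(abs(F[:,0]-b)<2);print(b,F[w,1].min().round(1),F[w,1].max().round(1))
```

```text
front face 267 [-9.69136549e-04  5.52082023e+01] 0.08938087050446421
8 55.19122262433754 88
20 55.19579963372914 90
32 55.210509719809195 89
y -70 x -54.9 55.3 y -50 x -55.0 55.3 y -30 x -54.8 55.2 y -10 x -55.0 56.8 y 10 x -55.2 55.2 y 30 x -55.1 55.2 y 50 x -55.2 55.1 y 70 x -54.8 55.1 
x -40 y -79.9 79.6 x -20 y -79.9 79.7 x 0 y -79.6 79.7 x 20 y -79.9 79.9 x 40 y -79.8 79.9 
ruler z 87.97101483787321
-90 26.0 87.9; -70 26.0 88.0; -50 25.9 87.9; -30 25.6 88.0; -10 25.6 87.9; 10 25.6 88.0; 30 25.5 87.9; 50 25.3 88.0; 70 25.3 88.0; 
14 -100.9 95.3
18 -100.8 92.3
22 -101.3 88.6
```

Request:
arm_command:
  rows:
    - [[0,-0.0045,0.14,0,0,0.001,-1],[0,-0.0045,0.27,0,0,0.001,-1],[0,-0.0045,0.4,0,0,0.001,-1],[0,-0.0045,0.49,0,0,0.001,-1],[0,-0.0045,0.535,0,0,0.001,-1],[0,-0.0045,0.535,0,0,0.001,-1],[0,-0.0045,0.535,0,0,0.001,-1]]

```text
t: 7.92
eef_pos: [536.2, 195.4, 201.8]
tcp_rot: [-3.141, -0.0, -0.25]
ft_force: [-0.3, 0.5, -1.1]
opening: 0.418
grip_force: 30.0
```

Request:
arm_command:
  rows:
    - [[-0.04,0,0,0,0,0,-1],[-0.08,0,0,0,0,0,-1],[-0.11,0,0,0,0,0,-1],[-0.12,0,0,0,0,0,-1],[-0.12,0,0,0,0,0,-1],[-0.12,0,0,0,0,0,-1]]

```text
t: 8.42
eef_pos: [518.5, 200.3, 201.8]
tcp_rot: [-3.141, -0.001, -0.251]
ft_force: [-0.1, 0.1, -1.3]
opening: 0.419
grip_force: 30.0
```

Run:
```python
from h import *
s=state();print(s["t"],s["eef_pos"],s["tcp_rot"],s["ft_force"],s["opening"])
b,d=read_camera("side");cp=campose("side")
c=np.array([434.,199.1]);y=-.2436;Rz=np.array([[np.cos(y),-np.sin(y)],[np.sin(y),np.cos(y)]])
w=lambda x,yy,z:np.r_[c+Rz@[x,yy],z]
print(proj(cp,[w(55.1,-79.9,50),w(55.1,-79.9,0),w(57,-79.9,6),w(107,-79.9,6)]))
cv2.imwrite("pics/s2.png",cv2.resize(b[160:260,200:320,::-1],None,fx=6,fy=6,interpolation=cv2.INTER_CUBIC)[:600])
```

```text
8.4167 [518.5051672  200.25377324 201.77596386] [-3.14122905e+00 -5.07626190e-04 -2.50707221e-01] [-0.08784828  0.13131856 -1.28440311] 0.4187858230032875
[[266.49453037 219.02198738]
 [267.18176803 234.58824471]
 [267.77573725 232.76844806]
 [285.60033146 233.20629701]]
```

View pics/s2.png

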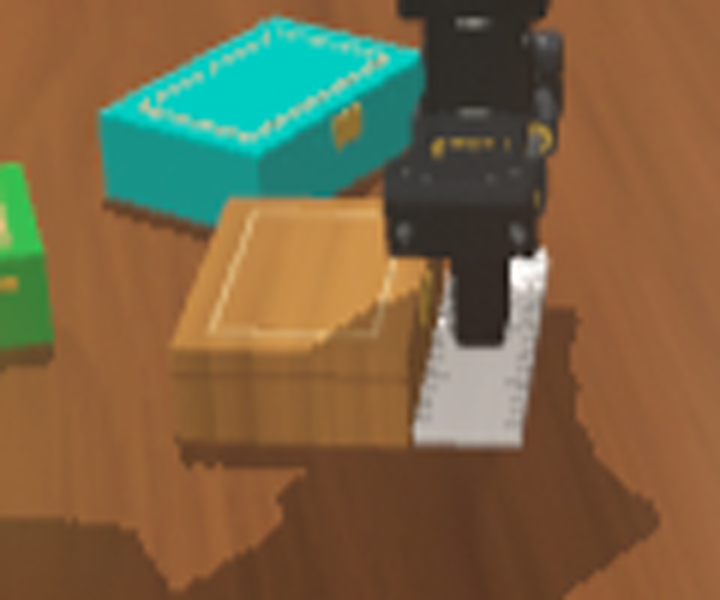

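The side crop shows the ruler's plate (square-end corner at about (415,440) in the crop) lying almost against the box's front-right foot at (412,440), level with it. About 2 mm of gap remains. I'll correct the small offsets and creep in, watching the force.

Request:
arm_command:
  rows:
    - [[-0.003,0.0045,0,0,0,-0.0004,-1],[-0.006,0.0045,0,0,0,-0.0004,-1],[-0.008,0.0045,0,0,0,-0.0004,-1],[-0.008,0.0045,0,0,0,-0.0004,-1],[-0.008,0.0045,0,0,0,-0.0004,-1]]

```text
t: 8.88
eef_pos: [517.2, 199.7, 201.5]
tcp_rot: [-3.142, 0.0, -0.249]
ft_force: [0.3, -0.5, -2.4]
opening: 0.42
grip_force: 30.0
```

Request:
arm_command:
  rows:
    - [[-0.002,0,0,0,0,0,-1],[-0.003,0,0,0,0,0,-1],[-0.003,0,0,0,0,0,-1],[-0.003,0,0,0,0,0,-1]]

```text
t: 9.22
eef_pos: [516.8, 199.9, 201.5]
tcp_rot: [-3.142, -0.0, -0.249]
ft_force: [0.4, -0.0, -2.7]
opening: 0.42
grip_force: 30.0
```

Request:
arm_command:
  rows:
    - [[-0.002,0,0,0,0,0,-1],[-0.002,0,0,0,0,0,-1],[-0.002,0,0,0,0,0,-1]]

```text
t: 9.47
eef_pos: [516.5, 199.9, 201.5]
tcp_rot: [-3.141, -0.0, -0.248]
ft_force: [0.2, 0.6, -2.4]
opening: 0.42
grip_force: 30.0
```

Request:
arm_command:
  rows:
    - [[-0.002,0,0,0,0,0,-1],[-0.002,0,0,0,0,0,-1],[-0.002,0,0,0,0,0,-1]]

```text
t: 9.72
eef_pos: [516.3, 200.0, 201.5]
tcp_rot: [-3.141, -0.0, -0.248]
ft_force: [1.2, -0.4, -3.5]
opening: 0.417
grip_force: 30.0
```

Request:
arm_command:
  rows:
    - [[-0.002,0,0,0,0,0,-1],[-0.002,0,0,0,0,0,-1],[-0.002,0,0,0,0,0,-1]]

```text
t: 9.97
eef_pos: [516.1, 200.1, 201.6]
tcp_rot: [-3.141, -0.001, -0.248]
ft_force: [3.9, -1.9, -2.3]
opening: 0.418
grip_force: 30.0
```

Contact, with about 4 N against the front. Now I lower the last 2 mm and release.

Request:
arm_command:
  rows:
    - [[0.001,0,0.006,0,0,0,-1],[0.001,0,0.012,0,0,0,-1],[0.001,0,0.016,0,0,0,-1],[0.001,0,0.016,0,0,0,-1],[0.001,0,0.016,0,0,0,-1]]

```text
t: 10.38
eef_pos: [516.2, 200.1, 199.3]
tcp_rot: [-3.141, -0.001, -0.248]
ft_force: [3.3, -1.0, 0.7]
opening: 0.415
grip_force: 30.0
```

Request:
arm_command:
  rows:
    - [[0,0,0,0,0,0,0.6],[0,0,0,0,0,0,0.6],[0,0,0,0,0,0,0.6],[0,0,0,0,0,0,0.6],[0,0,0,0,0,0,0.6],[0,0,-0.1,0,0,0,0.6],[0,0,-0.3,0,0,0,0.6],[0,0,-0.6,0,0,0,0.6],[0,0,-0.95,0,0,0,0.6],[0,0,-0.95,0,0,0,0.6]]

```text
t: 11.22
eef_pos: [516.2, 200.2, 346.8]
tcp_rot: [-3.138, -0.005, -0.249]
ft_force: [0.2, 0.1, 0.7]
opening: 0.802
grip_force: 0.0
```

Request:
arm_command:
  rows:
    - [[0.3,0,-0.5,0,0,0,0.6],[0.3,0,-0.5,0,0,0,0.6],[0.3,0,-0.5,0,0,0,0.6],[0.3,0,-0.5,0,0,0,0.6]]

```text
t: 11.55
eef_pos: [560.1, 188.6, 418.4]
tcp_rot: [-3.14, -0.003, -0.249]
ft_force: [0.7, 0.3, 0.2]
opening: 0.798
grip_force: 0.0
```

Run:
```python
from h import *
s=state();print(s["t"],s["eef_pos"],s["tcp_rot"],s["ft_force"],s["opening"])
cp=campose("wrist");a,d=read_camera("wrist");cv2.imwrite("pics/w4.png",a[:,:,::-1])
np.savez("w4.npz",d=d,K=cp[0],R=cp[1],p=cp[2])
P=cloud(cp,d);Q=P[d>0];c=np.array([434.,199.1]);y=-.2436
F=(Q[:,:2]-c)@np.array([[np.cos(y),-np.sin(y)],[np.sin(y),np.cos(y)]])
t=(Q[:,2]>46)&(Q[:,2]<56)&(abs(F[:,0])<65)&(abs(F[:,1])<95)
for b in range(-70,71,20):
    q=t&(abs(F[:,1]-b)<5);print("box y",b,F[q,0].max().round(1) if q.any() else None,end="; ")
q=t&(F[:,0]>20);print("\nend y",F[q,1].min(),F[q,1].max())
p=(Q[:,2]>3)&(Q[:,2]<9)&(F[:,0]>45)&(F[:,0]<125)&(abs(F[:,1]-20)<120);print("plate z",np.median(Q[p,2]))
for b in range(-70,100,20):
    q=p&(abs(F[:,1]-b)<5);print("ruler y",b,F[q,0].min().round(1),F[q,0].max().round(1),end="; ")
print()
for b in(65,80,95):
    q=p&(abs(F[:,0]-b)<3);print("x",b,F[q,1].min().round(1),F[q,1].max().round(1))
```

```text
11.55 [560.13227925 188.61938308 418.37377743] [-3.13970598 -0.00346093 -0.24945109] [0.67633874 0.33309284 0.17804052] 0.7981530380526158
box y -70 5.6; box y -50 55.7; box y -30 55.8; box y -10 57.9; box y 10 56.8; box y 30 55.6; box y 50 55.5; box y 70 55.5; 
end y -58.17407152894821 80.20772990575928
plate z 5.8796191575411
ruler y -70 54.8 105.4; ruler y -50 54.8 105.2; ruler y -30 54.8 105.5; ruler y -10 54.9 105.3; ruler y 10 54.3 105.3; ruler y 30 54.8 123.3; ruler y 50 54.6 105.4; ruler y 70 54.9 105.4; ruler y 90 56.0 105.5; 
x 65 -79.4 116.0
x 80 -79.5 119.3
x 95 -80.5 115.7
```

View pics/w4.png

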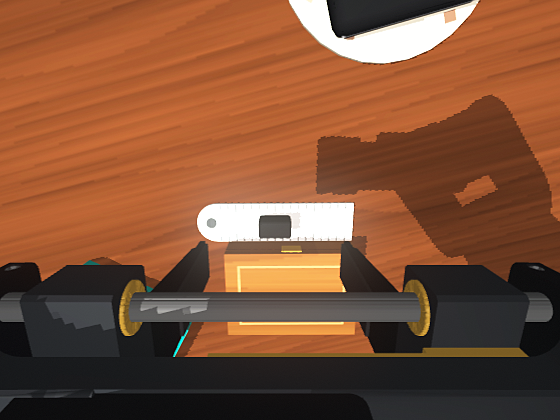

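The ruler lies flat against the clasp side. Its square end at (354,222) is level with the box corner, within about 0.5 mm by depth. The rounded end at (205,222) points to the robot's left, and the box stayed put within about 0.5 mm.

```bash
python3 -c "
from cell import *
print(job_done())"
```

```text
the job is handed in; nothing more can be done
None
```

The job is handed in at about 11.6 s of the 38 s allowed: the ruler lies flat and flush against the box's clasp side, with its zero end level with the right-hand corner to about 0.5 mm, the box within about 0.5 mm of its place, and the tray not touched.

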